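# Put the tea sampler tray away in its case

## Robot

A 6-joint arm with a two-finger parallel gripper is mounted at the origin on the work surface. World frame = base frame: x ahead of the robot, y to its left, z up, the work surface at z = 0. Lengths are in m, angles in degrees, forces in N, time in s.
With the tool pointing down it reaches from about 0.4 to 0.825 m from the base axis. Payload 7 kg.
Tool frame: the origin (TCP) lies at the very end of the fingers, on their centre line; the grasp point (between the pads) lies 19 mm behind it (ctrl.hold_point_z is the distance from the TCP to the grasp point, in m); z points along the fingers, y is the line along which they close (so a half turn about z gives the same grasp; the last joint's range is limited). The gripper opens to 88 mm and grips with 3 to 60 N. Pads are 19 mm wide; open, the fingers measure 130 mm over their backs; the gripper's body (78 mm by 193 mm) begins 47 mm behind the grasp point.
Start: joints at [84.517, 20.546, 0.682, 0, -70.136, -16.507], TCP at [0.253, 0.626, 0.227] pointing down, gripper open.
Joint ranges: [-176.03, 176.03], [-82.01, 121.73], [-58.28, 71.71], [-173.87, 95.51], [-174.79, -0.11], [-173.66, 173.66]. Speed limits (degrees/s): [136.94, 136.94, 172.46, 180, 180, 180].

## Interface

Orientations are given as [roll, pitch, yaw] about the fixed x, y, z axes, in that order (R = Rz(yaw) Ry(pitch) Rx(roll)).
In Python, from plant import sensors, viewer, workorder, ctrl gives the robot as it stands.
- The arm moves only by the shell command python3 -m pendant 'ROWS'. ROWS is JSON, a list of rows, each a list of 3 entries, a list of its own where there are three numbers: the opening, from -1 (shut) to 1 (fully open), so that 0 is half open, then the shift along the tool's x, y, z in m, then the turn, a rotation vector about the tool's x, y, z in degrees. A call has 1 to 10 rows; each row is the pose to reach, as a shift and turn from the pose commanded when the call began, along the tool's axes at that moment; what a row does not reach only later rows make up. A row lasts 1/12 s, in which the tool goes at most 41.7 mm and 7.16 degrees, less where a joint would pass 70% of its speed; a pose out of reach is approached as far as the arm can. A call with a gripper value outside its range is refused whole. The fingers move at their own pace and stop on an object; the grip force is fixed at half the most. Time passes only in rows, so rows that repeat a pose let the fingers close. It gives the time, the measured TCP pose, the force, the opening and the grip force at its end, in the units of the state.
- sensors.get_obs(): the state, without advancing time (a new reading comes with each control period).
- viewer.snapshot(name): name is "scene" or "side" or "wrist"; returns the picture (420x560x3 uint8, red, green, blue); there is no depth.
- viewer.camera_params(name): a dict with "fx", "fy", "cx", "cy" (pixels), "extrinsics" (4x4, takes a point from world to camera coordinates). Camera axes: x right, y up, looking along -z (the intrinsics and any distortion apply to the point x, -y, -z); pixel columns grow to the right and rows downward; lengths in m; the calibration is good to about 2 mm. The wrist camera is an equidistant fisheye: a pixel r from the principal point sees the ray r / f radians off the axis. A picture is of the moment at which its call begins: read the wrist's pose just before it. camera_params takes no time and is no camera call; for the wrist camera it gives the pose at the moment of the call.
- workorder.close_job(): hands the job in; it is judged then, once.
The state is a dict: "clock": time; "joint_pos": joint angles; "qvel": joint speeds; "tau": joint torques, N m; "tool_pos": TCP position; "orientation": TCP orientation; "force": force on the tool from outside, world axes, zero at the start; "moment": the same for the moment, N m; "opening": finger opening in m; "gripper_force": force on a finger pad.
Only numpy, scipy, OpenCV 4.12 (cv2) and the standard library are available. Lean on these libraries where they do the work, as an engineer would, in place of code of your own. Each camera call takes 0.05 s, during which the arm holds its last target. There are 200 camera calls.

## Task

Put the tea sampler tray away: slide it, bevelled nose first, into the wide wooden case that fits it, fully home so that its back panel is flush with the mouth. Its tins must stay standing in the tray, and leave the other things on the counter where they are.

Things in the scene. Friction and masses are not known exactly. Their poses are not given: they have to be found in the camera images.
- tray: Low open wooden sampler tray, 130 mm long (its x), 100 mm wide (its y), 30 mm high, loose on the counter, about 0.5 kg with its tins. Origin: centre of its underside. Its +x end is the nose: over its last 25 mm each side slants in by 14 mm (nose flat 72 mm wide); its -x end is a plain square back panel 100 mm wide. Walls 5 mm thick. It is too wide to grasp whole but slides easily (about 2 to 7 N).
- wide_case: The wider of two low wooden cases fixed to the counter: sides, back wall and roof, no floor (the tray slides on the counter), open at the mouth. Inside 108 mm wide, 52 high, 130 deep; walls 8 mm; top at 61 mm. Origin: on the counter, middle of the inside; +x is the way in: mouth at x = -65 mm, back wall's inner face at +65. Tray fully home: its origin and axes coincide with these.
- narrow_case: The narrow one of the two cases, built alike but inside only 66 mm wide (82 mm outside, 124 mm for the wide one): the tray does not fit it. Origin and axes as in the wide case. The two stand side by side, mouths towards the side where the tray starts, and may be swapped.
- tin0: Small round tea tin, 32 mm across, 40 mm high, standing loosely in a compartment of the tray, around x = -41, y = 24 mm of the tray; its underside 4 mm and its top 44 mm above the tray's underside. Origin: centre of its underside.
- tin1: Small round tea tin, 32 mm across, 40 mm high, standing loosely in a compartment of the tray, around x = -41, y = -24 mm of the tray; its underside 4 mm and its top 44 mm above the tray's underside. Origin: centre of its underside.
- tin2: Small round tea tin, 32 mm across, 40 mm high, standing loosely in a compartment of the tray, around x = 0, y = 24 mm of the tray; its underside 4 mm and its top 44 mm above the tray's underside. Origin: centre of its underside.
- tin3: Small round tea tin, 32 mm across, 40 mm high, standing loosely in a compartment of the tray, around x = 41, y = -24 mm of the tray; its underside 4 mm and its top 44 mm above the tray's underside. Origin: centre of its underside.
- bottle_a: Bystander: small bottle, 38 mm across, 95 mm high, beyond the tray. Origin under its centre.
- bottle_b: Bystander: a like bottle, beyond the cases. Origin under its centre.
- teacup: Bystander: white cup, 68 mm across, 50 mm high, near the robot. Origin under its centre.
- gift_box: Bystander: flat black box, 100 x 160 x 35 mm, behind the cases. Origin under its centre.
- scoop: Bystander: wooden spoon, 170 mm long, lying flat on the side of the tray away from the cases. Origin near its middle.
- jar: Bystander: small jar, 48 mm across, 60 mm high, behind the cases. Origin under its centre.
There are look-alikes about, which are no part of the job. What is shaped like the tray but pink or turquoise is not meant.

How it is judged (in metres and radians):
At the end, for the whole second after the job is handed in: The tray lies on the counter inside the wide case, nose first, its back panel within 6 mm of flush with the mouth (origin within 6 mm of the case's origin along and across), in line within 0.06 rad, at rest, with all four tins standing (within 0.3 rad) in the tray on its floor (x of tray in the frame of wide_case between -0.006 and 0.005 m and y of tray in the frame of wide_case between -0.006 and 0.006 m and z of tray in the frame of wide_case below 0.006 m and angle between the x axis of tray and the x axis of wide_case, either way round below 0.06 rad and x of tin0 in the frame of wide_case below 0 m and linear speed of tray below 0.01 m/s and angle between each of tin0, tin1, tin2, tin3's own z axis and vertical below 0.3 rad and horizontal distance between each of tin0, tin1, tin2, tin3 and tray below 0.065 m and z of each of tin0, tin1, tin2, tin3 in the frame of tray below 0.012 m); the robot touches nothing.
It fails at once if a tin is tipped over or taken out of the tray (angle between any of tin0, tin1, tin2, tin3's own z axis and vertical above 0.7 rad or distance between any of tin0, tin1, tin2, tin3 and tray above 0.09 m).
It fails at once if another thing on the counter is pushed more than 30 mm from its place (distance of any of bottle_a, bottle_b, teacup, gift_box, scoop, jar from where it was at the start of the episode above 0.03 m).
It also fails if it takes over 61 s, if anything falls off the work surface, if the arm or the gripper's body presses on something with over 40 N, if the wrist force passes 120 N, or if a joint passes its speed limit or range.

## Working session

There is one attempt and no reset: what is moved stays moved. The work goes in short steps, Python scripts to look and compute and a shell command to move; the robot and the scene stay as the last step left them, time stands still between calls to the robot, and variables do not carry over. Pictures are saved under pics/ and viewed, at most 10 in all, crops included, and the job is handed in when it is done.

```bash
mkdir -p pics; python3 - <<'E'
from plant import sensors, viewer, ctrl
import cv2, numpy as np
o=sensors.get_obs(); print(o)
a=viewer.snapshot("scene");b=viewer.snapshot("side")
cv2.imwrite("pics/scene0.png",a[:,:,::-1]);cv2.imwrite("pics/side0.png",b[:,:,::-1])
for n in("scene","side"):print(n,viewer.camera_params(n))
E
```

```text
{'clock': 0.0, 'joint_pos': array([ 8.45170402e+01,  2.05920328e+01,  6.34792757e-01, -1.94002186e-02,
       -7.01362158e+01, -1.65090545e+01]), 'qvel': array([-0.03462775,  0.03558104, -0.12065622, -0.08790385, -0.06282671,
        0.03783954]), 'tau': array([ 2.09843631e-03, -5.82705474e+01,  2.93064952e+01,  6.99726373e+00,
        7.04070000e-03, -1.56944425e-04]), 'tool_pos': array([0.25259561, 0.6254367 , 0.22562595]), 'orientation': array([ 1.79905214e+02, -9.07391027e-03, -2.19986135e+01]), 'force': array([ 0.69928473,  0.08130073, -0.53126712]), 'moment': array([-0.00833129,  0.03052176,  0.00994387]), 'gripper_force': 0.0, 'opening': 0.08783407583548593}
scene {'fx': 408.74225943453786, 'fy': 408.74225943453786, 'cx': 282.5490699526042, 'cy': 211.94627392780848, 'extrinsics': array([[-7.69049448e-01,  6.39189272e-01,  1.45257843e-04,
         4.32101947e-01],
       [-5.19488025e-01, -6.25161605e-01,  5.82499063e-01,
         2.85248180e-01],
       [ 3.72417962e-01,  4.47895123e-01,  8.12831360e-01,
        -1.30747163e+00],
       [ 0.00000000e+00,  0.00000000e+00,  0.00000000e+00,
         1.00000000e+00]])}
side {'fx': 421.65020440062705, 'fy': 421.65020440062705, 'cx': 277.06986385632547, 'cy': 210.11322712713493, 'extrinsics': array([[ 0.90396123, -0.42760893, -0.00216612, -0.48638932],
       [ 0.27921128,  0.58639818,  0.76038032, -0.20180684],
       [-0.32387521, -0.68795914,  0.64947446, -0.75338281],
       [ 0.        ,  0.        ,  0.        ,  1.        ]])}
```

View pics/scene0.png

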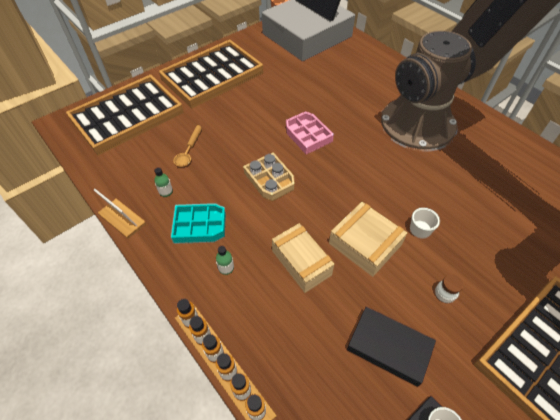

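View pics/side0.png

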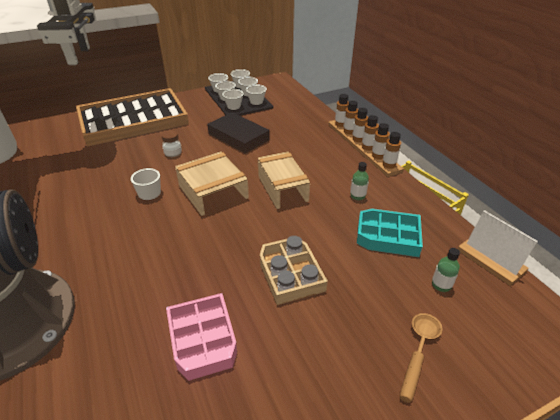

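Candidates in the scene view: wooden tray at (269,175) with grey tins, pink at (309,131), turquoise at (198,222). The wooden one holding four tins fits the description. In the side view they are at (292,270), (201,335) and (391,231). The wide case is at scene (368,238) / side (212,180), and the narrow case at scene (302,255) / side (283,178). I'll confirm with one enlarged crop.

```bash
cat > h.py <<'E'
import numpy as np, cv2
from plant import viewer
def ray(n,uv,P=None):
    P=P or viewer.camera_params(n); E=P["extrinsics"];R=E[:3,:3];c=-R.T@E[:3,3]
    x=(uv[0]-P["cx"])/P["fx"];y=(uv[1]-P["cy"])/P["fy"]
    if n=="wrist":
        r=np.hypot(x,y);s=np.sin(r)/r if r>1e-9 else 1;d=np.array([x*s,-y*s,-np.cos(r)])
    else: d=np.array([x,-y,-1.])
    return c,R.T@d
def onz(n,uv,z,P=None):
    c,d=ray(n,uv,P);return (c+d*(z-c[2])/d[2])[:2]
def proj(n,p,P=None):
    P=P or viewer.camera_params(n);E=P["extrinsics"];q=E[:3,:3]@p+E[:3,3];x,y,z=q[0],-q[1],-q[2]
    if n=="wrist":
        r=np.hypot(x,y);t=np.arctan2(r,z);x,y=x/r*t,y/r*t
    else:x,y=x/z,y/z
    return P["cx"]+P["fx"]*x,P["cy"]+P["fy"]*y
E
python3 - <<'E'
from h import *
for n,l in(("scene",[("tray",269,175,.03),("wide",368,238,.06),("nar",302,255,.06),("cup",424,222,.03),("pink",309,131,.03)]),("side",[("tray",292,270,.03),("wide",212,180,.06),("nar",283,178,.06),("cup",147,184,.03),("pink",201,335,.03)])):
  for a in l: print(n,a[0],onz(n,a[1:3],a[3]).round(3))
s=cv2.imread("pics/scene0.png");d=cv2.imread("pics/side0.png")
f=lambda im,x,y,w,h,k:cv2.resize(im[y:y+h,x:x+w],None,fx=k,fy=k,interpolation=cv2.INTER_CUBIC)
top=np.hstack([f(s,235,145,80,60,5),f(d,250,232,80,60,5)])
bot=np.hstack([f(s,265,195,160,120,2.5),f(d,165,130,160,120,2.5)])
cv2.imwrite("pics/crop0.png",np.vstack([top,bot]))
E
```

```text
scene tray [ 0.518 -0.111]
scene wide [0.475 0.218]
scene nar [0.628 0.151]
scene cup [0.312 0.266]
scene pink [ 0.315 -0.171]
side tray [ 0.507 -0.132]
side wide [0.452 0.17 ]
side nar [0.604 0.107]
side cup [0.315 0.262]
side pink [ 0.307 -0.194]
```

View pics/crop0.png

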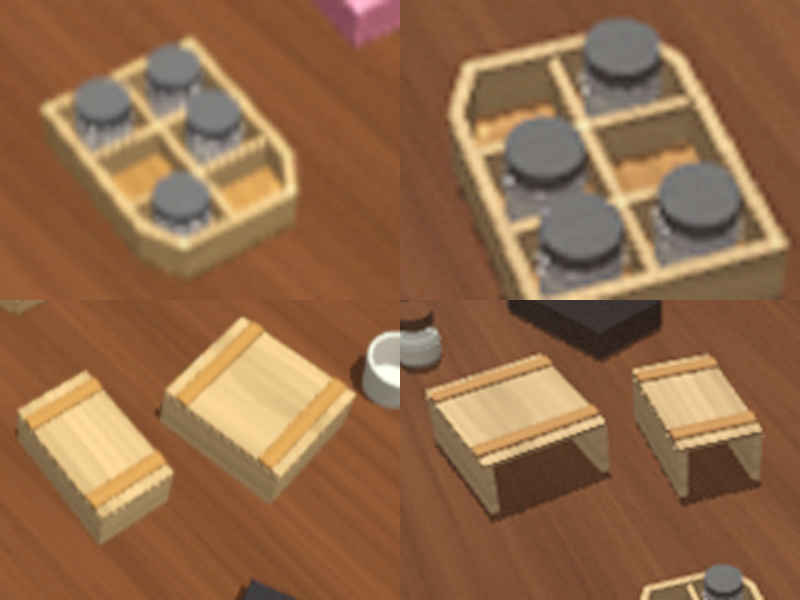

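The crop shows the wooden tray with four grey tins. Its bevelled nose points towards the cases: the nose is at lower right in the scene crop and at the top in the side crop. The wide case is the left one in the side view, and its mouth faces the tray. Next I'll measure the corners.

```bash
cat >> h.py <<'E'
def fit(model,pts):
    m=np.array(model,float);p=np.array(pts,float);a=m-m.mean(0);b=p-p.mean(0)
    t=np.arctan2((a[:,0]*b[:,1]-a[:,1]*b[:,0]).sum(),(a*b).sum());c,s=np.cos(t),np.sin(t);R=np.array([[c,-s],[s,c]])
    o=p.mean(0)-R@m.mean(0);return o.round(4),np.degrees(t).round(2),((p-(m@R.T+o))*1000).round(1).tolist()
E
python3 - <<'E'
from h import *
T={'bl':(-65,50),'br':(-65,-50),'sl':(40,50),'sr':(40,-50),'nl':(65,36),'nr':(65,-36)}
W={'ml':(-65,62),'mr':(-65,-62),'kl':(73,62),'kr':(73,-62)}
def go(n,M,d,z):
  print(n,*fit([np.array(M[k])/1000 for k in d],[onz(n,d[k],z) for k in d]))
go('scene',T,{'br':(243.6,166.4),'bl':(273,153),'sr':(262.4,191.4),'nr':(270.5,194),'nl':(293.5,182.5),'sl':(293,175.5)},.03)
go('side',T,{'br':(327,280),'sl':(261,254),'nl':(263.6,244.6),'nr':(303,240.6),'sr':(309,248)},.03)
go('scene',W,{'mr':(332.2,232.2),'ml':(363,202),'kl':(405.8,231.8),'kr':(371,261)},.061)
go('side',W,{'kl':(176.2,168),'kr':(223,152),'mr':(247,178),'ml':(199.8,194.8)},.061)
E
```

```text
scene [ 0.5131 -0.1132] 83.15 [[-1.2, 1.3], [1.2, 2.1], [1.1, 2.3], [0.7, -3.2], [-1.6, -2.7], [-0.1, 0.3]]
side [ 0.5131 -0.1188] 79.59 [[4.8, 9.8], [-0.5, 2.6], [-3.4, 2.3], [3.7, -8.9], [-4.6, -5.8]]
scene [0.4617 0.2   ] 95.35 [[1.1, 9.9], [0.2, 5.3], [-1.0, -2.5], [-0.2, -12.7]]
side [0.4608 0.1941] 97.37 [[-0.6, -6.3], [2.0, -3.9], [-3.0, 3.8], [1.7, 6.3]]
```

```bash
python3 -m pendant '[[0,[0.04,0.042,-0.003],[0,0,7]],[0,[0.08,0.084,-0.006],[0,0,14]],[0,[0.11,0.116,-0.01],[0,0,21]],[0,[0.14,0.147,-0.012],[0,0,28]],[0,[0.17,0.178,-0.014],[0,0,34]],[0,[0.2,0.21,-0.016],[0,0,41]],[0,[0.23,0.24,-0.018],[0,0,48]],[0,[0.26,0.27,-0.02],[0,0,54]],[0,[0.29,0.30,-0.025],[0,0,61]],[0,[0.31,0.325,-0.03],[0,0,68]]]'
```

```text
clock: 0.93
tool_pos: [0.407, 0.2377, 0.2526]
orientation: [180.0, -0.0, -90.3]
force: [1.8, 0.2, 0.1]
opening: 0.0439
gripper_force: 0.0
```

```bash
python3 -m pendant '[[0,[0.038,-0.015,0],[0,0,0]],[0,[0.076,-0.03,0],[0,0,0]],[0,[0.114,-0.045,0],[0,0,0]],[0,[0.152,-0.06,0],[0,0,0]],[0,[0.19,-0.075,0],[0,0,0]],[0,[0.21,-0.083,0],[0,0,0]],[0,[0.21,-0.083,0],[0,0,0]],[0,[0.21,-0.083,0],[0,0,0]]]'
python3 - <<'E'
from h import *
from plant import sensors
import pickle
P=viewer.camera_params("wrist");im=viewer.snapshot("wrist");print(P)
pickle.dump(P,open("w1.pkl","wb"));cv2.imwrite("pics/w1.png",im[:,:,::-1])
E
```

```text
clock: 1.6
tool_pos: [0.4899, 0.0285, 0.2523]
orientation: [179.9, -0.0, -90.2]
force: [0.4, -0.2, -0.4]
opening: 0.0436
gripper_force: 0.0
{'fx': 325.19226210127806, 'fy': 325.19226210127806, 'cx': 274.1605082118637, 'cy': 209.6736528593732, 'extrinsics': array([[-9.99994093e-01,  3.12259563e-03,  1.43642642e-03,
         4.89465612e-01],
       [-3.40937692e-03, -9.54152651e-01, -2.99301011e-01,
         7.30374235e-02],
       [ 4.35974049e-04, -2.99304140e-01,  9.54157661e-01,
        -4.07462206e-01],
       [ 0.00000000e+00,  0.00000000e+00,  0.00000000e+00,
         1.00000000e+00]])}
```

View pics/w1.png

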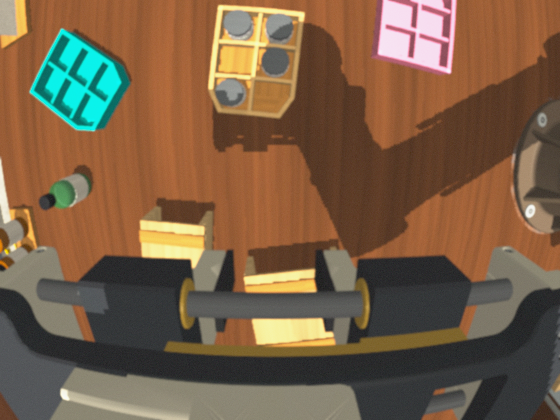

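The tray shows cleanly at (257,62), nose down. The wide case mouth (243–320,270) is partly hidden by the fingers, so I'll take one more look from beyond the case.

```bash
python3 -m pendant '[[0,[-0.04,0,0],[0,0,0]],[0,[-0.08,0,0],[0,0,0]],[0,[-0.12,0,0],[0,0,0]],[0,[-0.16,0,0],[0,0,0]],[0,[-0.2,0,0],[0,0,0]],[0,[-0.24,0,0],[0,0,0]],[0,[-0.27,0.01,0],[0,0,0]],[0,[-0.28,0.01,0],[0,0,0]],[0,[-0.28,0.01,0],[0,0,0]]]'
python3 - <<'E'
from h import *
import pickle
P=viewer.camera_params("wrist");im=viewer.snapshot("wrist")
pickle.dump(P,open("w2.pkl","wb"));cv2.imwrite("pics/w2.png",im[:,:,::-1])
a=cv2.imread("pics/w1.png")[0:130,190:320]
b=im[40:240,150:410,::-1]
cv2.imwrite("pics/crop1.png",np.vstack([cv2.resize(np.ascontiguousarray(b),(520,400),interpolation=2)]))
A=cv2.resize(a,(600,600),interpolation=2)
cv2.imwrite("pics/crop1.png",np.hstack([cv2.resize(a,(400,400),interpolation=2),cv2.resize(np.ascontiguousarray(b),(400,308),interpolation=2) if 0 else cv2.resize(np.ascontiguousarray(im[20:220,170:370,::-1]),(400,400),interpolation=2)]))
E
```

```text
clock: 2.4
tool_pos: [0.4785, 0.3133, 0.2522]
orientation: [180.0, -0.0, -89.7]
force: [0.0, 0.3, -0.3]
opening: 0.0438
gripper_force: 0.0
```

View pics/crop1.png

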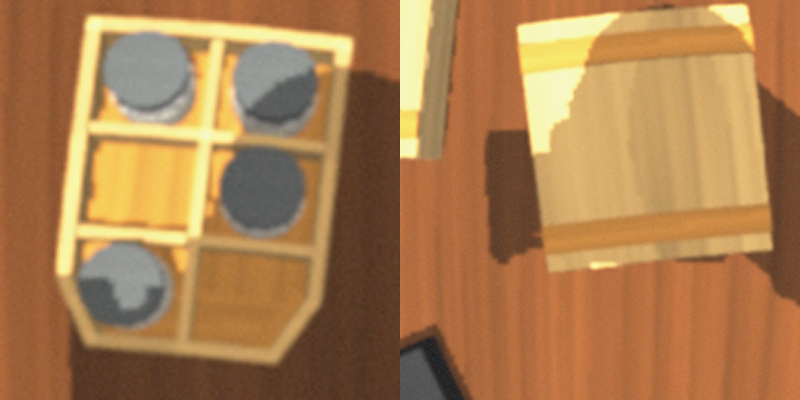

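```bash
python3 - <<'E'
from h import *
import pickle
T={'bl':(-65,50),'br':(-65,-50),'sl':(40,50),'sr':(40,-50),'nl':(65,36),'nr':(65,-36)}
W={'ml':(-65,62),'mr':(-65,-62),'kl':(73,62),'kr':(73,-62)}
P1=pickle.load(open("w1.pkl","rb"));P2=pickle.load(open("w2.pkl","rb"))
def go(M,d,z,P):
  p=[onz("wrist",d[k],z,P) for k in d];print(np.round(p,4).tolist())
  print(*fit([np.array(M[k])/1000 for k in d],p))
s=130/400
go(T,{k:(190+x*s,y*s) for k,(x,y) in dict(br=(87,17),bl=(352,40),sr=(58,275),nr=(85,345),nl=(277,362),sl=(322,300)).items()},.03,P1)
go(W,{k:(170+(x-400)/2,20+y/2) for k,(x,y) in dict(mr=(518,24),ml=(748,5),kl=(771,248),kr=(549,270)).items()},.060,P2)
E
```

```text
[[0.554, -0.1839], [0.4541, -0.1723], [0.5649, -0.081], [0.555, -0.0536], [0.4826, -0.0458], [0.4658, -0.0695]]
[ 0.5112 -0.1143] 83.49 [[0.5, 0.6], [-0.1, 0.9], [-0.5, -0.8], [0.7, 0.1], [-0.2, -0.2], [-0.3, -0.6]]
[[0.527, 0.1435], [0.4042, 0.13], [0.3893, 0.2649], [0.5106, 0.2788]]
[0.4582 0.2003] 96.52 [[-0.2, 0.7], [0.2, 1.3], [1.0, -0.9], [-1.0, -1.1]]
```

```bash
python3 -m pendant '[[-0.32,[0.04,-0.007,0],[0,0,0.7]],[-0.32,[0.08,-0.014,0],[0,0,1.4]],[-0.32,[0.12,-0.021,0],[0,0,2.1]],[-0.32,[0.16,-0.028,0],[0,0,2.8]],[-0.32,[0.2,-0.035,0],[0,0,3.5]],[-0.32,[0.24,-0.042,0],[0,0,4.2]],[-0.32,[0.28,-0.049,0],[0,0,4.9]],[-0.32,[0.32,-0.056,0],[0,0,5.6]],[-0.32,[0.36,-0.064,0],[0,0,6.3]],[-0.32,[0.4,-0.072,0],[0,0,6.8]]]'
python3 -m pendant '[[-0.32,[0.033,-0.006,0.02],[0,0,0]],[-0.32,[0.033,-0.006,0.06],[0,0,0]],[-0.32,[0.033,-0.006,0.1],[0,0,0]],[-0.32,[0.033,-0.006,0.14],[0,0,0]],[-0.32,[0.033,-0.006,0.17],[0,0,0]],[-0.32,[0.033,-0.006,0.17],[0,0,0]],[-0.32,[0.033,-0.006,0.17],[0,0,0]]]'
python3 - <<'E'
from h import *
im=viewer.snapshot("wrist");cv2.imwrite("pics/w3.png",im[:,:,::-1])
E
```

```text
clock: 3.28
tool_pos: [0.5513, -0.0927, 0.2534]
orientation: [-179.9, 0.0, -96.8]
force: [1.4, 0.9, 0.1]
opening: 0.0296
gripper_force: 0.0
clock: 3.87
tool_pos: [0.5529, -0.1242, 0.0823]
orientation: [179.8, -0.1, -96.8]
force: [0.4, 0.6, 0.4]
opening: 0.0295
gripper_force: 0.0
```

View pics/w3.png

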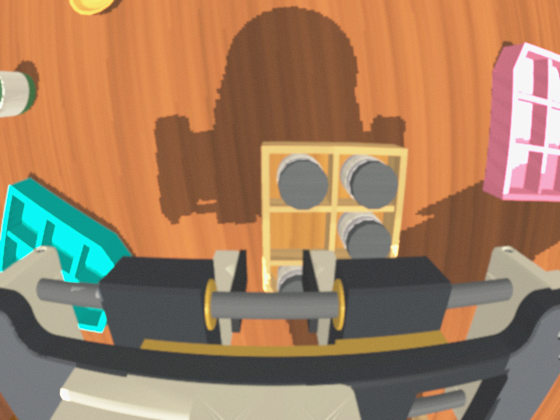

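The tray is aligned square with the tool below the fingers (side wall at column ~265, empty compartment around (297,232)). I'll shift 5 mm, then descend to straddle the wall.

```bash
python3 -m pendant '[[-0.32,[-0.005,-0.005,0],[0,0,-0.3]],[-0.32,[-0.005,-0.005,0.01],[0,0,-0.3]],[-0.32,[-0.005,-0.005,0.03],[0,0,-0.3]],[-0.32,[-0.005,-0.005,0.05],[0,0,-0.3]],[-0.32,[-0.005,-0.005,0.063],[0,0,-0.3]],[-0.32,[-0.005,-0.005,0.073],[0,0,-0.3]],[-0.32,[-0.005,-0.005,0.073],[0,0,-0.3]]]'
```

```text
clock: 4.5
tool_pos: [0.5592, -0.1191, 0.0086]
orientation: [179.9, -0.0, -96.5]
force: [-0.4, -0.8, 1.1]
opening: 0.03
gripper_force: 0.0
```

No contact on the way down; close.

```bash
python3 -m pendant '[[-0.5,[0,0,0],[0,0,0]],[-0.7,[0,0,0],[0,0,0]],[-0.9,[0,0,0],[0,0,0]],[-1,[0,0,0],[0,0,0]],[-1,[0,0,0],[0,0,0]],[-1,[0,0,0],[0,0,0]],[-1,[0,0,0],[0,0,0]],[-1,[0,0,0],[0,0,0]]]'
```

```text
clock: 5.17
tool_pos: [0.5597, -0.1192, 0.0105]
orientation: [-180.0, 0.0, -96.5]
force: [-1.8, 1.3, 6.7]
opening: 0.0048
gripper_force: 30.0
```

```bash
python3 -m pendant '[[-1,[-0.003,0.001,0],[0,0,-0.3]],[-1,[-0.009,0.003,0],[0,0,-0.8]],[-1,[-0.018,0.006,0],[0,0,-1.4]],[-1,[-0.028,0.009,0],[0,0,-2.1]],[-1,[-0.038,0.0126,0],[0,0,-2.8]],[-1,[-0.048,0.0159,0],[0,0,-3.5]],[-1,[-0.058,0.0192,0],[0,0,-4.3]],[-1,[-0.068,0.0225,0],[0,0,-5]],[-1,[-0.077,0.0255,0],[0,0,-5.7]],[-1,[-0.084,0.0278,0],[0,0,-6.5]]]'
```

```text
clock: 6.0
tool_pos: [0.5423, -0.0324, 0.0105]
orientation: [-179.9, -0.0, -89.9]
force: [0.6, -5.5, 5.4]
opening: 0.0049
gripper_force: 30.0
```

```bash
python3 -m pendant '[[-1,[-0.008,0.002,0],[0,0,-0.6]],[-1,[-0.018,0.004,0],[0,0,-1.3]],[-1,[-0.029,0.006,0],[0,0,-2]],[-1,[-0.04,0.0085,0],[0,0,-2.8]],[-1,[-0.051,0.011,0],[0,0,-3.6]],[-1,[-0.062,0.0133,0],[0,0,-4.4]],[-1,[-0.073,0.0157,0],[0,0,-5.1]],[-1,[-0.083,0.018,0],[0,0,-5.8]],[-1,[-0.09,0.0195,0],[0,0,-6.2]],[-1,[-0.094,0.0202,0],[0,0,-6.4]]]'
python3 - <<'E'
from h import *
from plant import sensors
o=sensors.get_obs();print(o["tool_pos"],o["orientation"],o["force"])
b=viewer.snapshot("side");s=viewer.snapshot("scene");w=viewer.snapshot("wrist")
f=lambda im,x,y:cv2.resize(np.ascontiguousarray(im[y:y+150,x:x+200,::-1]),(400,300),interpolation=2)
cv2.imwrite("pics/c2.png",np.vstack([np.hstack([f(b,140,120),f(s,250,150)]),np.hstack([f(w,180,100),cv2.resize(w[:,:,::-1],(400,300))])]))
E
```

```text
clock: 6.83
tool_pos: [0.5216, 0.0616, 0.0105]
orientation: [-180.0, -0.0, -83.5]
force: [0.9, -7.5, 6.7]
opening: 0.0047
gripper_force: 30.0
[0.52163359 0.06161099 0.01047155] [-1.79952256e+02 -3.99989678e-02 -8.34644317e+01] [ 0.89494317 -7.53012623  6.70063747]
```

View pics/c2.png

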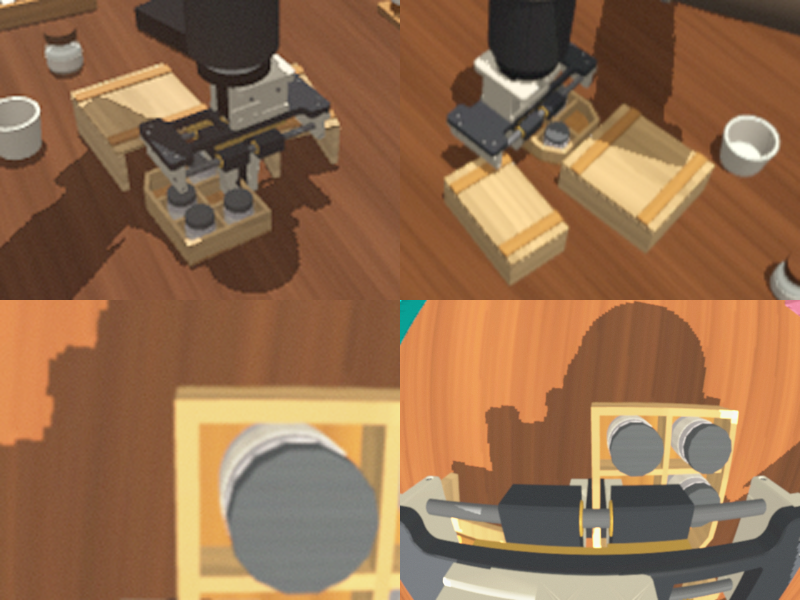

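The side and scene crops show the tray held in line in front of the wide case, all tins standing, fingers clear of the narrow case. Insert along tool -x.

```bash
python3 -m pendant '[[-1,[-0.004,0,0],[0,0,0]],[-1,[-0.01,0,0],[0,0,0]],[-1,[-0.016,0,0],[0,0,0]],[-1,[-0.022,0,0],[0,0,0]],[-1,[-0.028,0,0],[0,0,0]],[-1,[-0.034,0,0],[0,0,0]],[-1,[-0.04,0,0],[0,0,0]]]'
python3 -m pendant '[[-1,[-0.005,0,0],[0,0,0]],[-1,[-0.01,0,0],[0,0,0]],[-1,[-0.014,0,0],[0,0,0]],[-1,[-0.017,0,0],[0,0,0]],[-1,[-0.017,0,0],[0,0,0]]]'
```

```text
clock: 7.57
tool_pos: [0.5169, 0.1004, 0.0105]
orientation: [-180.0, -0.1, -83.5]
force: [0.0, -9.1, 9.9]
opening: 0.0051
gripper_force: 30.0
clock: 7.98
tool_pos: [0.5149, 0.1177, 0.0105]
orientation: [-180.0, -0.0, -83.5]
force: [-0.4, -4.6, 9.8]
opening: 0.0048
gripper_force: 30.0
```

```bash
python3 -m pendant '[[-0.6,[0,0,0],[0,0,0]],[-0.32,[0,0,0],[0,0,0]],[-0.32,[0,0,0],[0,0,0]],[-0.32,[0,0,0],[0,0,0]],[-0.32,[0,0,-0.008],[0,0,0]],[-0.32,[0,0,-0.025],[0,0,0]],[-0.32,[0,0,-0.05],[0,0,0]],[-0.32,[0,0,-0.085],[0,0,0]],[-0.32,[0,0,-0.1],[0,0,0]],[-0.32,[0,0,-0.1],[0,0,0]]]'
python3 -m pendant '[[0.25,[0.03,0.016,0],[0,0,0]],[0.25,[0.06,0.032,0],[0,0,0]],[0.25,[0.09,0.047,0],[0,0,0]],[0.25,[0.095,0.047,0],[0,0,0]],[0.25,[0.095,0.047,0],[0,0,0]]]'
python3 - <<'E'
from h import *
b=viewer.snapshot("side");w=viewer.snapshot("wrist")
cv2.imwrite("pics/c3.png",np.hstack([cv2.resize(np.ascontiguousarray(b[100:250,140:340,::-1]),(400,300),interpolation=2),cv2.resize(w[:,:,::-1],(400,300))]))
E
```

```text
clock: 8.82
tool_pos: [0.5173, 0.1192, 0.1145]
orientation: [-179.6, 0.2, -83.5]
force: [1.0, -0.4, -1.2]
opening: 0.03
gripper_force: 0.0
clock: 9.23
tool_pos: [0.478, 0.0167, 0.1101]
orientation: [180.0, 0.0, -83.7]
force: [0.9, 0.2, 0.2]
opening: 0.0536
gripper_force: 0.0
```

View pics/c3.png

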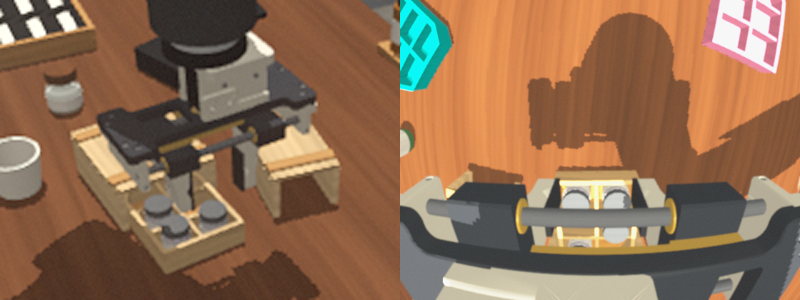

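The side crop shows the nose in the case and all four tins standing. The fingers are about 20 mm behind the back panel, so I'll descend and push.

```bash
python3 -m pendant '[[0.25,[0,0,0.03],[0,0,-0.2]],[0.25,[0,0,0.06],[0,0,-0.2]],[0.25,[0,0,0.085],[0,0,-0.2]],[0.25,[0,0,0.098],[0,0,-0.2]],[0.25,[0,0,0.098],[0,0,-0.2]],[0.25,[0,0,0.098],[0,0,-0.2]]]'
python3 -m pendant '[[0.25,[-0.005,0,0],[0,0,0]],[0.25,[-0.01,0,0],[0,0,0]],[0.25,[-0.015,0,0],[0,0,0]],[0.25,[-0.019,0,0],[0,0,0]],[0.25,[-0.023,0,0],[0,0,0]],[0.25,[-0.026,0,0],[0,0,0]],[0.25,[-0.029,0,0],[0,0,0]],[0.25,[-0.032,0,0],[0,0,0]],[0.25,[-0.034,0,0],[0,0,0]]]'
```

```text
clock: 9.83
tool_pos: [0.4789, 0.0189, 0.0112]
orientation: [179.9, -0.0, -83.3]
force: [-0.2, -0.4, 0.0]
opening: 0.0547
gripper_force: 0.0
clock: 10.58
tool_pos: [0.475, 0.052, 0.0125]
orientation: [-180.0, -0.0, -83.4]
force: [1.0, -6.2, 5.1]
opening: 0.0545
gripper_force: 3.2
```

```bash
python3 -m pendant '[[0.25,[-0.004,0,0],[0,0,0]],[0.25,[-0.01,0,0],[0,0,0]],[0.25,[-0.017,0,0],[0,0,0]],[0.25,[-0.024,0,0],[0,0,0]],[0.25,[-0.031,0,0],[0,0,0]],[0.25,[-0.038,0,0],[0,0,0]],[0.25,[-0.044,0,0],[0,0,0]],[0.25,[-0.05,0,0],[0,0,0]],[0.25,[-0.054,0,0],[0,0,0]],[0.25,[-0.056,0,0],[0,0,0]]]'
python3 -m pendant '[[0.25,[-0.003,0,0],[0,0,0]],[0.25,[-0.005,0,0],[0,0,0]],[0.25,[-0.007,0,0],[0,0,0]],[0.25,[-0.009,0,0],[0,0,0]],[0.25,[-0.01,0,0],[0,0,0]],[0.25,[-0.01,0,0],[0,0,0]]]'
python3 - <<'E'
from h import *
w=viewer.snapshot("wrist");b=viewer.snapshot("side")
cv2.imwrite("pics/c4.png",np.hstack([cv2.resize(np.ascontiguousarray(b[100:250,140:340,::-1]),(400,300),interpolation=2),cv2.resize(np.ascontiguousarray(w[150:300,180:380,::-1]),(400,300))]))
E
```

```text
clock: 11.42
tool_pos: [0.4684, 0.1077, 0.0124]
orientation: [-180.0, -0.0, -83.4]
force: [1.6, -6.7, 4.9]
opening: 0.0547
gripper_force: 3.3
clock: 11.92
tool_pos: [0.4671, 0.1173, 0.0123]
orientation: [180.0, -0.0, -83.4]
force: [0.5, -4.7, 4.0]
opening: 0.0546
gripper_force: 2.5
```

View pics/c4.png

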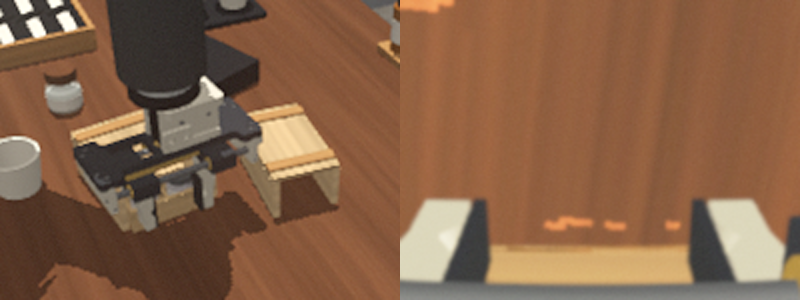

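The tray is nearly in. Creep until it stops on the back wall.

```bash
python3 -m pendant '[[0.25,[-0.0015,0,0],[0,0,0]],[0.25,[-0.003,0,0],[0,0,0]],[0.25,[-0.0045,0,0],[0,0,0]],[0.25,[-0.006,0,0],[0,0,0]],[0.25,[-0.006,0,0],[0,0,0]]]'
```

```text
clock: 12.43
tool_pos: [0.4664, 0.1234, 0.0121]
orientation: [180.0, -0.0, -83.4]
force: [0.4, -4.8, 3.7]
opening: 0.0544
gripper_force: 2.5
```

```bash
python3 -m pendant '[[0.25,[-0.001,0,0],[0,0,0]],[0.25,[-0.002,0,0],[0,0,0]],[0.25,[-0.002,0,0],[0,0,0]]]'
```

```text
clock: 12.68
tool_pos: [0.4662, 0.1253, 0.0121]
orientation: [180.0, -0.0, -83.4]
force: [0.6, -5.6, 3.9]
opening: 0.0548
gripper_force: 2.5
```

```bash
python3 -m pendant '[[0.25,[-0.001,0,0],[0,0,0]],[0.25,[-0.001,0,0],[0,0,0]],[0.25,[-0.001,0,0],[0,0,0]]]'; python3 -m pendant '[[0.25,[-0.001,0,0],[0,0,0]],[0.25,[-0.001,0,0],[0,0,0]],[0.25,[-0.001,0,0],[0,0,0]]]'
```

```text
clock: 12.93
tool_pos: [0.4661, 0.1256, 0.0121]
orientation: [180.0, -0.1, -83.4]
force: [2.9, -9.5, 4.1]
opening: 0.0551
gripper_force: 4.9
clock: 13.18
tool_pos: [0.466, 0.1257, 0.0121]
orientation: [179.9, -0.1, -83.4]
force: [6.3, -16.1, 3.6]
opening: 0.0547
gripper_force: 8.3
```

It has stopped against the back wall: the force rose to 16 N with no further travel. Back off and check.

```bash
python3 -m pendant '[[0.25,[0.005,0,0],[0,0,0]],[0.25,[0.02,0,0],[0,0,0]],[0.25,[0.05,0,0],[0,0,0]],[0.25,[0.09,0,-0.01],[0,0,0]],[0.25,[0.13,0,-0.04],[0,0,0]],[0.25,[0.17,0,-0.08],[0,0,0]],[0.25,[0.21,0,-0.12],[0,0,0]],[0.25,[0.25,0,-0.16],[0,0,0]],[0.25,[0.27,0,-0.18],[0,0,0]],[0.25,[0.27,0,-0.18],[0,0,0]]]'
python3 - <<'E'
from h import *
b=viewer.snapshot("side")
cv2.imwrite("pics/c5.png",np.hstack([cv2.resize(np.ascontiguousarray(b[135:225,160:280,::-1]),(480,360),interpolation=2),cv2.resize(b[:,:,::-1],(320,360))]))
E
```

```text
clock: 14.02
tool_pos: [0.4974, -0.1418, 0.194]
orientation: [-179.9, 0.0, -83.4]
force: [2.0, 1.0, -0.6]
opening: 0.0546
gripper_force: 0.0
```

View pics/c5.png

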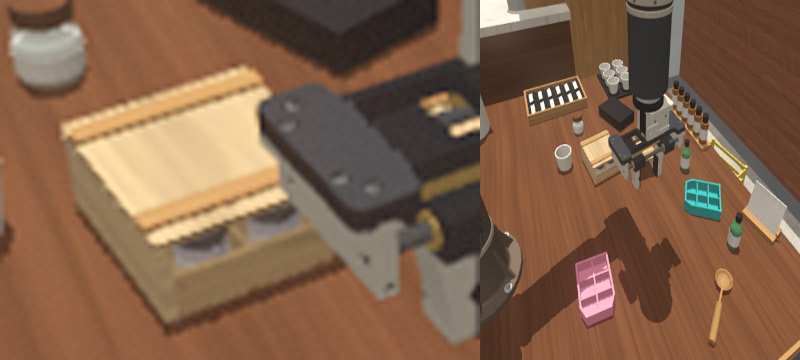

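The back panel is flush with the mouth, the two tins next to it stand upright, and the bystanders are in place. Handing in.

```bash
python3 -c "
from plant import workorder;print(workorder.close_job())"
```

```text
the job is handed in; nothing more can be done
None
```

The tray is in the wide case, nose first and pushed against the back wall with its back panel flush; the two tins visible at the mouth stand upright, no bystander was seen to move, and the job is handed in (no verdict came back).

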